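# Ground the gripper at the static station and confirm

### The job

Sign the gripper in as static-safe before bench work: with the fingertips touch the round brass plate of the grounding unit lightly, so that it just gives a few millimetres, and stay on it for a good second, lift off, then press the green confirm button fully in and let it come back up. Withdraw straight up to at least a hand's breadth (10 cm) above the units. Do not touch the red cut-off button or its yellow unit, and do not lift, shift or press hard on any unit; leave the other things on the desk where they are.

Things in the scene. Friction and masses are not known exactly. Their poses are not given: they have to be found in the camera images.
- ground_unit: Grounding unit: square aluminium-grey box with a black top and a round brass (golden) plate, 84 x 84 mm, housing 34 mm high, on rubber feet, loose, about 0.6 kg. Origin: centre of its underside; z up. A push of more than 15 N counts as pressing hard.
- confirm_unit: Confirm unit: square mid-grey plastic box with a black top and a round green button, 84 x 84 mm, housing 34 mm high, on rubber feet, loose, about 0.6 kg. Origin: centre of its underside; z up. A push of more than 20 N counts as pressing hard.
- cutoff_unit: Bench cut-off unit, to be left alone: square yellow box with a black top and a red mushroom button, 84 x 84 mm, housing 34 mm high, on rubber feet, loose, about 0.6 kg. Origin: centre of its underside; z up.
- ground_plate_top (a point): Centre of the top face of the brass plate: flat disc 48 mm across, 52 mm above the desk at rest, its edge standing 9 mm clear above a 60 mm steel collar.
- confirm_button_top (a point): Centre of the top face of the green button: flat disc 36 mm across, 52 mm above the desk at rest.
- cutoff_button_top (a point): Centre of the top of the red mushroom button, 42 mm across, 52 mm above the desk.
- ground_plate (a joint): How far the brass plate is pushed down, m: 0 at rest, 0.008 at its stop; sprung, about 1 N to start it and 8 N at the stop.
- confirm_button (a joint): How far the green button is pushed down, m: 0 at rest, 0.006 fully in; sprung, about 1 N to start it and 6 N fully in.
- cutoff_button (a joint): How far the red button is pushed down, m: 0 at rest; it stays there.
- heatsink: Finned aluminium heatsink, 40 x 40 x 26 mm, loose; leave alone. Origin: centre of its underside.
- usb_stick: Black USB stick, 17 x 50 x 8 mm, loose; leave alone. Origin: centre of its underside.
- disk_25: Small disk drive lying flat, 100 x 70 x 11 mm, loose; leave alone. Origin: centre of its underside.
- fan_80: Black square cooling fan lying flat, 80 x 80 x 25 mm, loose; leave alone. Origin: centre of its underside.
- screw_tin: Round open tin of screws, 61 mm across, 21 mm high, loose; leave alone. Origin: centre of its underside.
- bottle: White bottle with a red cap, 56 mm across, 144 mm high, loose, upright; leave alone. Origin: centre of its underside.
Things that resemble listed ones, but are neither listed nor needed, are in the scene too. What is shaped like the ground_unit but blue or turquoise is not meant.

How it is judged:
By the outcome, as a careful person would: the job done as asked, in the order asked, and still so for the second after the job is handed in, with the robot touching nothing.
It also fails if it takes over 43 s, if anything falls off the work surface, if the arm or the gripper's body presses on something with over 40 N, if the wrist force passes 120 N, or if a joint passes its speed limit or range.

### The arm

A 6-joint arm with a two-finger parallel gripper is mounted at the origin on a cart in front of the work surface, level with it; the furniture and walls round the work are solid. World frame = base frame: x ahead of the robot, y to its left, z up, the work surface at z = 0. Lengths are in m, angles in rad, forces in N, time in s.
With the tool pointing down it reaches from about 0.35 to 0.725 m from the base axis. Payload 6 kg.
Tool frame: the origin (TCP) lies between the finger pads, 19 mm behind the fingertips; this is the grasp point; z points along the fingers, y is the line along which they close (so a half turn about z gives the same grasp; the last joint's range is limited). The gripper opens to 85 mm and grips with 20 to 120 N. Pads are 22 mm wide; open, the fingers measure 114 mm over their backs; the gripper's body (76 mm by 85 mm) begins 54 mm behind the grasp point. The pads swing forward as they close: fully open they stand 13 mm farther back than shut.
Start: joints at [-0.88, 0.04, 0.085, 0, -1.615, -0.334], TCP at [0.21, -0.562, 0.25] pointing down, gripper open.
Joint ranges: [-2.56, 2.56], [-1.29, 2.01], [-1.08, 1.49], [-3.29, 1.98], [-2.81, -0.18], [-2.99, 2.99]. Speed limits (rad/s): [2.57, 2.57, 3.01, 3.14, 3.14, 3.14].

### API

Orientations are given as [roll, pitch, yaw] about the fixed x, y, z axes, in that order (R = Rz(yaw) Ry(pitch) Rx(roll)).
In Python, from plant import read_state, viewer, sign_off gives the robot as it stands. The module is installed in compiled form; this text tells all that it offers.
- The arm moves only by the tool send_rows, never from a script. Its argument "moves" is a list of rows, each an object with "xyz": the shift along the tool's x, y, z scaled (see below), a list of three; "rot": the turn, a rotation vector about the tool's x, y, z scaled (see below), a list of three; "claw": the closure, from -1 (fully open) to 1 (shut). A call has 1 to 12 rows; each row is the pose to reach, as a shift and turn from the pose commanded when the call began, along the tool's axes at that moment, turning the shorter way round; what a row does not reach only later rows make up. The controller multiplies each number of a shift by 100 mm and each number of a turn by pi rad. A row lasts 1/12 s, in which the tool goes at most 41.7 mm and 7.16 degrees, less where a joint would pass 70% of its speed; a pose out of reach is approached as far as the arm can. A call with a number of a shift or a turn outside -1 to 1 is refused whole. A call with a gripper value outside its range is refused whole. The fingers move at their own pace and stop on an object; "force" is the grip in N (left out, the last holds). Time passes only in rows, so rows that repeat a pose let the fingers close. It gives the time, the measured TCP pose, the force, the opening and the grip force at its end, in the units of the state.
- read_state(): the state, without advancing time (a new reading comes with each control period).
- viewer.snapshot(name): name is "scene" or "top"; returns a dict with "pixels" (420x560x3 uint8, red, green, blue), "intrinsics" (3x3 intrinsics, pixels), "k1" (the pictures are not rectified: a ray, as slopes to the right and down, at radius r is drawn at 1 + k1 r^2 times it, then the intrinsics apply), "rvec" (rotation vector, rad) and "tvec" (3), from world to camera coordinates, as OpenCV has them. Camera axes: x right, y down, z forward; pixel columns grow to the right and rows downward; lengths in m; the calibration is good to about 2 mm. A picture is of the moment at which its call begins. There is no depth.
- sign_off(): hands the job in; it is judged then, once.
The state is a dict: "time_s": time; "joint_positions": joint angles; "joint_vel": joint speeds; "joint_torque": joint torques, N m; "tcp_pos": TCP position; "tool_rot": TCP orientation; "force": force on the tool from outside, world axes, zero at the start; "torque": the same for the moment, N m; "grip_width": finger opening in m; "grip_force": force on a finger pad.
Only numpy, scipy, OpenCV 4.12 (cv2) and the standard library are available. Lean on these libraries where they do the work, as an engineer would, in place of code of your own. Each camera call takes 0.05 s, during which the arm holds its last target. There are 200 camera calls.

## Working session

There is one attempt and no reset: what is moved stays moved. The work goes in short steps, Python scripts to look and compute and a tool call to move; the robot and the scene stay as the last step left them, time stands still between calls to the robot, and variables do not carry over. Pictures are saved under pics/ and viewed, at most 10 in all, crops included, and the job is handed in when it is done.

Besides the shell and the picture viewer there is one more tool, called after "Emit:" as name(argument=value, ...), one argument or row to a line, values as JSON. send_rows: Moves the arm, as the interface text tells. Its arguments: {"type":"object","properties":{"moves":{"type":"array"},"force":{"type":"number"}},"required":["moves"]}

```bash
mkdir -p pics
cat > h.py <<'E'
import numpy as np, cv2
from plant import read_state, viewer, sign_off
def snap(n):
    s=viewer.snapshot(n); s['R']=cv2.Rodrigues(np.array(s['rvec'],float))[0]; return s
def save(s,f): cv2.imwrite(f,s['pixels'][:,:,::-1])
def ray(s,uv,z):
    K=np.array(s['intrinsics']);k1=s['k1'];R=s['R'];t=np.array(s['tvec']).ravel()
    d=cv2.undistortPoints(np.array([[uv]],float),K,np.array([k1,0,0,0,0.]))[0,0]
    c=-R.T@t; v=R.T@np.array([d[0],d[1],1]); return c+v*(z-c[2])/v[2]
E
python3 - <<'E'
from h import *
for n in ('scene','top'):
    s=snap(n); save(s,f'pics/{n}0.png'); print(n,s['k1'],-s['R'].T@np.ravel(s['tvec']))
print(read_state())
E
```

```text
scene 0.051713746285213774 [-0.12983709  0.64037031  1.14566754]
top -0.01652065207956644 [ 0.32592215 -0.01094944  1.29799176]
{'time_s': 0.1, 'joint_positions': array([-8.80308406e-01,  4.07403573e-02,  8.39293669e-02, -4.09918017e-04,
       -1.61551230e+00, -3.33714235e-01]), 'joint_vel': array([ 0.00030534, -0.00228904,  0.00139753,  0.00338175, -0.00048376,
        0.00049256]), 'joint_torque': array([-5.23979965e-03, -3.69345939e+01,  3.48280478e+01,  6.95167959e+00,
       -4.60468757e-03,  3.93636901e-05]), 'tcp_pos': array([ 0.20953826, -0.56193835,  0.24909513]), 'tool_rot': array([ 3.14001579e+00, -1.13218687e-04, -2.78480087e+00]), 'force': array([ 0.37809851, -0.50773545,  0.41913402]), 'torque': array([-0.03606575,  0.01510738, -0.01480593]), 'grip_force': 0.0, 'grip_width': 0.0854335262589735}
```

View pics/top0.png

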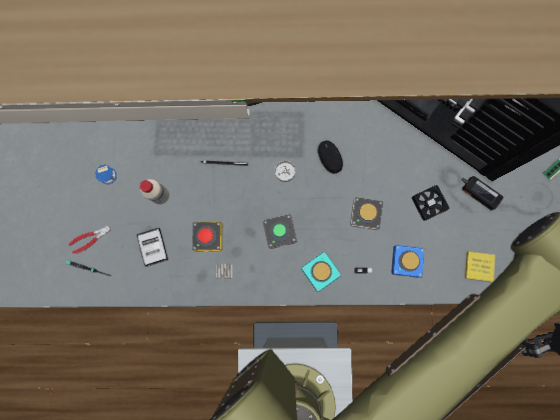

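View pics/scene0.png

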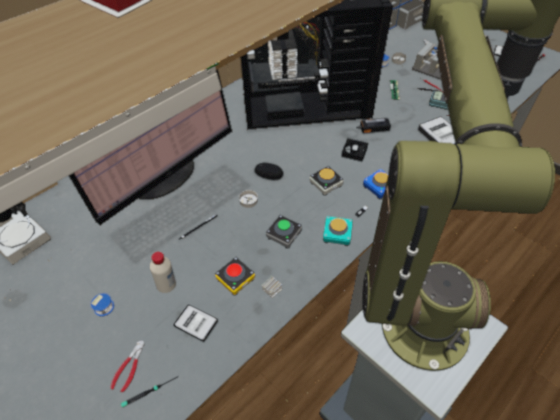

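Top view: the brass plates are at (368,212) in a grey housing, (321,271) turquoise and (409,261) blue. The button tops are green (280,230) and red (205,236). The choice is (368,212), grey, for the plate and (280,230) for the confirm button. In the scene view these are (326,177) and (284,227). I'll check both in a crop and measure them.

Run:
```python
from h import *
from scipy.optimize import least_squares
S={n:snap(n) for n in('scene','top')}
def blob(s,near,lo,hi):
    h=cv2.cvtColor(s['pixels'],cv2.COLOR_RGB2HSV); m=cv2.inRange(h,lo,hi)
    n,l,st,c=cv2.connectedComponentsWithStats(m)
    i=1+np.argmin([np.hypot(*(c[k]-near))-0.05*min(st[k,4],200) for k in range(1,n)]); return c[i],st[i]
seeds={'brass':((326,176),(368,212),(12,90,90),(28,255,255)),'green':((284,226),(280,230),(55,120,80),(85,255,255)),'red':((234,271),(205,236),(0,150,100),(6,255,255))}
for k,(a,b,lo,hi) in seeds.items():
    P=[]
    for n,p in(('scene',a),('top',b)):
        c,st=blob(S[n],p,lo,hi); r=ray(S[n],c,0.052); P.append(r); print(k,n,c.round(1),st,r.round(4))
    # two-view triangulation
    L=[]
    for (n,p),r in zip((('scene',a),('top',b)),P):
        o=-S[n]['R'].T@np.ravel(S[n]['tvec']); d=(r-o)/np.linalg.norm(r-o); M=np.eye(3)-np.outer(d,d); L.append((M,M@o))
    print('  tri',np.linalg.solve(L[0][0]+L[1][0],L[0][1]+L[1][1]).round(4))
t=S['top']
for nm,uv,z in(('bottle',(150,188),.144),('mouse',(330,156),.03),('fan',(430,203),.025),('blue',(409,261),.052),('turq',(321,271),.052),('casecorner',(485,178),.4),('shelfedge@.4',(300,98),.4),('shelfedge@.6',(300,98),.6)): print(nm,ray(t,uv,z).round(3))
a=cv2.resize(t['pixels'][180:300,240:440],(800,480),interpolation=cv2.INTER_CUBIC)
cv2.imwrite('pics/crop.png',a[:,:,::-1])
```

```text
brass scene [326.6 173.4] [319 168  16  12 143] [ 0.5298 -0.2118  0.052 ]
brass top [367.8 211.6] [360 204  17  16 219] [ 0.5304 -0.2146  0.052 ]
  tri [ 0.5314 -0.2149  0.0485]
green scene [283.5 224.4] [278 220  12  10 101] [0.4814 0.0396 0.052 ]
green top [278.7 229.9] [273 224  13  13 103] [0.4811 0.0385 0.052 ]
  tri [0.4816 0.0388 0.051 ]
red scene [233.8 269.4] [227 263  15  14 149] [0.4688 0.2502 0.052 ]
red top [205.1 235.1] [198 228  15  15 164] [0.4687 0.2473 0.052 ]
  tri [0.4697 0.2486 0.0488]
bottle [0.587 0.38  0.144]
mouse [ 0.702 -0.113  0.03 ]
fan [ 0.558 -0.4    0.025]
blue [ 0.39  -0.324  0.052]
turq [ 0.365 -0.079  0.052]
casecorner [ 0.54  -0.402  0.4  ]
shelfedge@.4 [ 0.722 -0.023  0.4  ]
shelfedge@.6 [ 0.634 -0.02   0.6  ]
```

View pics/crop.png

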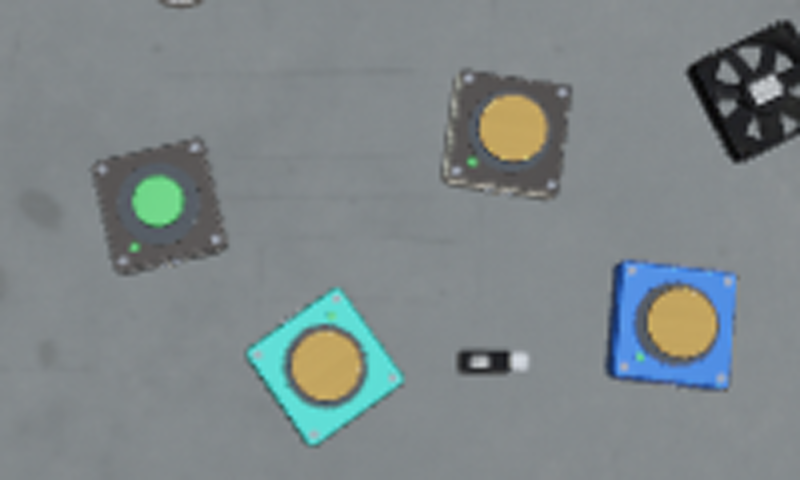

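The crop confirms it. The grey-sided unit with brass is at (368,212), the green button is at (279,230), and the two brass lookalikes are turquoise and blue. Next I'll work out the shift and check clearance to the case and shelf.

```bash
cat >> h.py <<'E'
from scipy.spatial.transform import Rotation as Ro
def shift(p):
    s=read_state(); return (Ro.from_euler('xyz',s['tool_rot']).inv().apply(np.array(p)-s['tcp_pos'])*10).round(3)
E
python3 - <<'E'
from h import *
t=snap('top'); s=snap('scene')
for uv in((485,178),(380,100),(440,142)): print('case top',ray(t,uv,0).round(3))
for uv in((250,127),(380,117)): print('case scene',ray(s,uv,0).round(3))
for z in(.3,.4,.5,.6): print('strip',z,ray(t,(248,118),z).round(3),ray(s,(222,90),z).round(3))
print(shift((.530,-.213,.13)))
E
```

```text
case top [ 0.636 -0.576  0.   ]
case top [ 0.887 -0.274  0.   ]
case top [ 0.75  -0.449  0.   ]
case scene [ 0.934 -0.236  0.   ]
case scene [ 0.614 -0.623  0.   ]
strip 0.3 [0.718 0.1   0.3  ] [ 0.845 -0.064  0.3  ]
strip 0.4 [0.679 0.089 0.4  ] [0.73  0.019 0.4  ]
strip 0.5 [0.639 0.078 0.5  ] [0.614 0.102 0.5  ]
strip 0.6 [0.6   0.067 0.6  ] [0.499 0.186 0.6  ]
[-4.222  2.151  1.198]
```

Emit:
send_rows(
  moves=[
    {"xyz": [-0.42,0.21,0.1],"rot": [0,0,0],"claw": 1},
    {"xyz": [-0.85,0.43,0.2],"rot": [0,0,0],"claw": 1},
    {"xyz": [-0.85,0.43,0.2],"rot": [0,0,0],"claw": 1},
  ],
  force=20,
)

```text
time_s: 0.55
tcp_pos: [0.2761, -0.4895, 0.2285]
tool_rot: [3.14, 0.001, -2.783]
force: [-1.1, -0.7, -1.2]
grip_width: 0.0516
grip_force: 0.0
```

Emit:
send_rows(
  moves=[
    {"xyz": [-0.42,0.21,0.1],"rot": [0,0,0],"claw": 1},
    {"xyz": [-0.85,0.43,0.2],"rot": [0,0,0],"claw": 1},
    {"xyz": [-0.85,0.43,0.2],"rot": [0,0,0],"claw": 1},
  ],
)

```text
time_s: 0.8
tcp_pos: [0.341, -0.419, 0.2085]
tool_rot: [3.14, 0.001, -2.782]
force: [-0.7, -0.3, 0.5]
grip_width: 0.0123
grip_force: 0.0
```

Emit:
send_rows(
  moves=[
    {"xyz": [-0.42,0.21,0.1],"rot": [0,0,0],"claw": 1},
    {"xyz": [-0.85,0.43,0.2],"rot": [0,0,0],"claw": 1},
    {"xyz": [-0.85,0.43,0.2],"rot": [0,0,0],"claw": 1},
  ],
)

```text
time_s: 1.05
tcp_pos: [0.4055, -0.3489, 0.1884]
tool_rot: [3.14, 0.0, -2.782]
force: [-0.6, -0.7, -0.3]
grip_width: 0.0003
grip_force: 0.0
```

Emit:
send_rows(
  moves=[
    {"xyz": [-0.42,0.21,0.1],"rot": [0,0,0],"claw": 1},
    {"xyz": [-0.85,0.43,0.2],"rot": [0,0,0],"claw": 1},
    {"xyz": [-0.85,0.43,0.2],"rot": [0,0,0],"claw": 1},
    {"xyz": [-0.85,0.43,0.2],"rot": [0,0,0],"claw": 1},
  ],
)

```text
time_s: 1.38
tcp_pos: [0.4695, -0.2796, 0.1685]
tool_rot: [3.14, -0.001, -2.781]
force: [-0.1, -0.4, 0.5]
grip_width: 0.0002
grip_force: 0.0
```

Run:
```python
from h import *
s=read_state(); print(s['time_s'],s['tcp_pos'],s['tool_rot'],s['force'],s['grip_width'],shift((.530,-.213,.10)))
```

```text
1.3833 [ 0.46946119 -0.27960736  0.16845455] [ 3.13974971e+00 -1.28470966e-03 -2.78101401e+00] [-0.10714309 -0.44159801  0.49265419] 0.000235396208825755 [-0.802  0.408  0.684]
```

Emit:
send_rows(
  moves=[
    {"xyz": [-0.4,0.2,0.1],"rot": [0,0,0],"claw": 1},
    {"xyz": [-0.8,0.41,0.3],"rot": [0,0,0],"claw": 1},
    {"xyz": [-0.8,0.41,0.68],"rot": [0,0,0],"claw": 1},
    {"xyz": [-0.8,0.41,0.68],"rot": [0,0,0],"claw": 1},
    {"xyz": [-0.8,0.41,0.68],"rot": [0,0,0],"claw": 1},
    {"xyz": [-0.8,0.41,0.68],"rot": [0,0,0],"claw": 1},
  ],
)

```text
time_s: 1.88
tcp_pos: [0.5288, -0.217, 0.1034]
tool_rot: [-3.14, 0.0, -2.785]
force: [0.9, -0.5, 0.8]
grip_width: 0.0002
grip_force: 0.0
```

Run:
```python
from h import *
s=read_state(); print(s['time_s'],s['tcp_pos'],s['force'],shift((.530,-.213,.074)))
for n,(a,b,c,d) in(('top',(170,260,320,420)),('scene',(130,220,270,380))):
    p=snap(n); i=cv2.resize(p['pixels'][a:b,c:d],None,fx=4,fy=4,interpolation=cv2.INTER_CUBIC); i=cv2.resize(i,(400,400)); 
    L=i if n=='top' else np.hstack([L,i])
cv2.imwrite('pics/over.png',L[:,:,::-1])
```

```text
1.8833 [ 0.52875418 -0.21700025  0.10340271] [ 0.85416254 -0.48692948  0.83914972] [-0.026  0.034  0.294]
```

View pics/over.png

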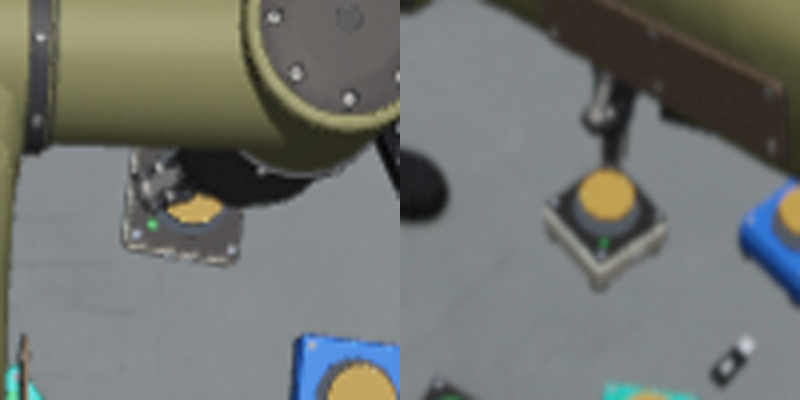

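The left half (top) shows the wrist beside the plate. The right half (scene) shows the closed tips above the plate, near scene pixel (329,166). I'll descend in small steps.

Emit:
send_rows(
  moves=[
    {"xyz": [-0.02,0.03,0.1],"rot": [0,0,0],"claw": 1},
    {"xyz": [-0.02,0.03,0.2],"rot": [0,0,0],"claw": 1},
    {"xyz": [-0.02,0.03,0.26],"rot": [0,0,0],"claw": 1},
    {"xyz": [-0.02,0.03,0.26],"rot": [0,0,0],"claw": 1},
    {"xyz": [-0.02,0.03,0.26],"rot": [0,0,0],"claw": 1},
  ],
)

```text
time_s: 2.4
tcp_pos: [0.5291, -0.2125, 0.0753]
tool_rot: [3.141, -0.001, -2.785]
force: [-0.5, -1.0, 0.4]
grip_width: -0.0005
grip_force: 0.0
```

Run:
```python
from h import *
s=read_state(); p=s['tcp_pos']; print(s['time_s'],p,s['force'],shift((.530,-.213,.068)))
for q in (p-[0,0,.019],[.53,-.213,.052]):
    m=snap('scene'); print(cv2.projectPoints(np.array([q]),np.ravel(m['rvec']),np.ravel(m['tvec']),np.array(m['intrinsics']),np.array([m['k1'],0,0,0.]))[0].ravel())
i=cv2.resize(m['pixels'][145:205,287:367],(800,600),interpolation=cv2.INTER_CUBIC)
cv2.imwrite('pics/near.png',i[:,:,::-1])
```

```text
2.4 [ 0.52907793 -0.21249287  0.07527827] [-0.5076929  -1.03075061  0.41149198] [-0.007 -0.008  0.073]
[326.97261804 172.49321534]
[326.78409828 173.18607076]
```

View pics/near.png

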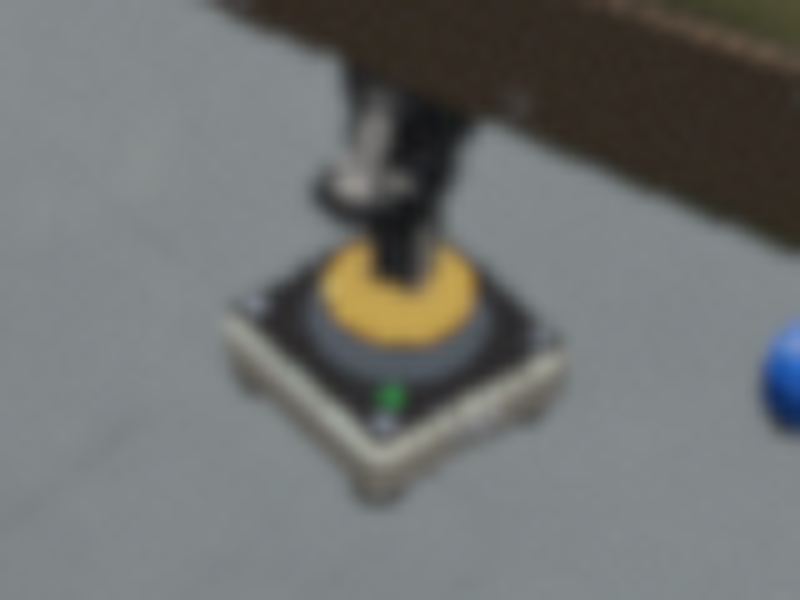

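The tips sit centred over the plate at crop (400,285), a few mm above it. I'll go down to about 3 mm of travel and check the force.

Emit:
send_rows(
  moves=[
    {"xyz": [0,0,0.02],"rot": [0,0,0],"claw": 1},
    {"xyz": [0,0,0.04],"rot": [0,0,0],"claw": 1},
    {"xyz": [0,0,0.055],"rot": [0,0,0],"claw": 1},
    {"xyz": [0,0,0.055],"rot": [0,0,0],"claw": 1},
  ],
)

```text
time_s: 2.83
tcp_pos: [0.5296, -0.2124, 0.0703]
tool_rot: [3.142, 0.0, -2.785]
force: [0.5, 0.7, 1.2]
grip_width: -0.0001
grip_force: 0.5
```

Emit:
send_rows(
  moves=[
    {"xyz": [0,0,0.01],"rot": [0,0,0],"claw": 1},
    {"xyz": [0,0,0.02],"rot": [0,0,0],"claw": 1},
    {"xyz": [0,0,0.02],"rot": [0,0,0],"claw": 1},
  ],
)

```text
time_s: 3.08
tcp_pos: [0.5297, -0.2124, 0.0687]
tool_rot: [-3.141, 0.0, -2.785]
force: [-0.1, 1.1, 1.6]
grip_width: 0.0002
grip_force: 1.3
```

Emit:
send_rows(
  moves=[
    {"xyz": [0,0,0.01],"rot": [0,0,0],"claw": 1},
    {"xyz": [0,0,0.02],"rot": [0,0,0],"claw": 1},
    {"xyz": [0,0,0.02],"rot": [0,0,0],"claw": 1},
    {"xyz": [0,0,0.02],"rot": [0,0,0],"claw": 1},
  ],
)

```text
time_s: 3.42
tcp_pos: [0.5297, -0.2124, 0.0668]
tool_rot: [-3.141, 0.0, -2.785]
force: [-0.7, 1.4, 4.1]
grip_width: -0.0003
grip_force: 2.1
```

About 4 N and 4 mm of travel. I'll hold there.

Emit:
send_rows(
  moves=[
    {"xyz": [0,0,0],"rot": [0,0,0],"claw": 1},
    {"xyz": [0,0,0],"rot": [0,0,0],"claw": 1},
    {"xyz": [0,0,0],"rot": [0,0,0],"claw": 1},
    {"xyz": [0,0,0],"rot": [0,0,0],"claw": 1},
    {"xyz": [0,0,0],"rot": [0,0,0],"claw": 1},
    {"xyz": [0,0,0],"rot": [0,0,0],"claw": 1},
    {"xyz": [0,0,0],"rot": [0,0,0],"claw": 1},
    {"xyz": [0,0,0],"rot": [0,0,0],"claw": 1},
    {"xyz": [0,0,0],"rot": [0,0,0],"claw": 1},
    {"xyz": [0,0,0],"rot": [0,0,0],"claw": 1},
  ],
)

```text
time_s: 4.25
tcp_pos: [0.5297, -0.2124, 0.0666]
tool_rot: [-3.142, 0.0, -2.785]
force: [-0.1, 0.3, 4.8]
grip_width: 0.0001
grip_force: 2.3
```

Emit:
send_rows(
  moves=[
    {"xyz": [0,0,0],"rot": [0,0,0],"claw": 1},
    {"xyz": [0,0,0],"rot": [0,0,0],"claw": 1},
    {"xyz": [0,0,0],"rot": [0,0,0],"claw": 1},
    {"xyz": [0,0,0],"rot": [0,0,0],"claw": 1},
    {"xyz": [0,0,0],"rot": [0,0,0],"claw": 1},
    {"xyz": [0,0,0],"rot": [0,0,0],"claw": 1},
    {"xyz": [0,0,0],"rot": [0,0,0],"claw": 1},
    {"xyz": [0,0,0],"rot": [0,0,0],"claw": 1},
  ],
)

```text
time_s: 4.92
tcp_pos: [0.5296, -0.2124, 0.0665]
tool_rot: [-3.142, 0.0, -2.785]
force: [0.1, -0.4, 5.3]
grip_width: 0.0001
grip_force: 2.4
```

Emit:
send_rows(
  moves=[
    {"xyz": [0,0,-0.05],"rot": [0,0,0],"claw": 1},
    {"xyz": [0,0,-0.2],"rot": [0,0,0],"claw": 1},
    {"xyz": [0,0,-0.5],"rot": [0,0,0],"claw": 1},
    {"xyz": [0,0,-0.65],"rot": [0,0,0],"claw": 1},
    {"xyz": [0,0,-0.65],"rot": [0,0,0],"claw": 1},
    {"xyz": [0,0,-0.65],"rot": [0,0,0],"claw": 1},
  ],
)

```text
time_s: 5.42
tcp_pos: [0.5294, -0.2123, 0.1315]
tool_rot: [3.141, 0.0, -2.785]
force: [-0.2, -0.7, -0.5]
grip_width: 0.0006
grip_force: 0.0
```

Run:
```python
from h import *
s=read_state(); print(s['time_s'],s['tcp_pos'],s['force'],shift((.4813,.039,.13)))
```

```text
5.4167 [ 0.5294132  -0.21225102  0.1315428 ] [-0.15321729 -0.72672205 -0.46960858] [-0.426  2.522  0.017]
```

Held about 1.7 s, then lifted off. Next I'll move over the green button.

Emit:
send_rows(
  moves=[
    {"xyz": [-0.07,0.42,0],"rot": [0,0,0],"claw": 1},
    {"xyz": [-0.14,0.84,0],"rot": [0,0,0],"claw": 1},
    {"xyz": [-0.14,0.84,0],"rot": [0,0,0],"claw": 1},
  ],
)

```text
time_s: 5.67
tcp_pos: [0.5117, -0.1245, 0.1294]
tool_rot: [3.139, -0.002, -2.782]
force: [0.5, -0.6, 0.1]
grip_width: -0.0001
grip_force: 0.0
```

Emit:
send_rows(
  moves=[
    {"xyz": [-0.07,0.42,0],"rot": [0,0,0],"claw": 1},
    {"xyz": [-0.14,0.84,0],"rot": [0,0,0],"claw": 1},
    {"xyz": [-0.14,0.84,0],"rot": [0,0,0],"claw": 1},
  ],
)

```text
time_s: 5.92
tcp_pos: [0.4954, -0.0406, 0.1296]
tool_rot: [3.139, -0.002, -2.78]
force: [1.1, -0.3, 0.9]
grip_width: 0.0001
grip_force: 0.0
```

Emit:
send_rows(
  moves=[
    {"xyz": [-0.07,0.42,0],"rot": [0,0,0],"claw": 1},
    {"xyz": [-0.14,0.84,0],"rot": [0,0,0],"claw": 1},
    {"xyz": [-0.14,0.84,0.2],"rot": [0,0,0],"claw": 1},
    {"xyz": [-0.14,0.84,0.4],"rot": [0,0,0],"claw": 1},
    {"xyz": [-0.14,0.84,0.4],"rot": [0,0,0],"claw": 1},
    {"xyz": [-0.14,0.84,0.4],"rot": [0,0,0],"claw": 1},
    {"xyz": [-0.14,0.84,0.4],"rot": [0,0,0],"claw": 1},
  ],
)

```text
time_s: 6.5
tcp_pos: [0.481, 0.0379, 0.0919]
tool_rot: [-3.141, -0.001, -2.785]
force: [-0.4, -0.0, -0.4]
grip_width: -0.0001
grip_force: 0.0
```

Run:
```python
from h import *
s=read_state(); print(s['time_s'],s['tcp_pos'],s['force'],shift((.4813,.039,.075)))
m=snap('scene'); i=cv2.resize(m['pixels'][150:240,245:365],(800,600),interpolation=cv2.INTER_CUBIC)
cv2.imwrite('pics/green.png',i[:,:,::-1])
```

```text
6.5 [0.48099255 0.03788711 0.09186621] [-0.42587018 -0.04237781 -0.35609317] [-0.007  0.009  0.169]
```

View pics/green.png

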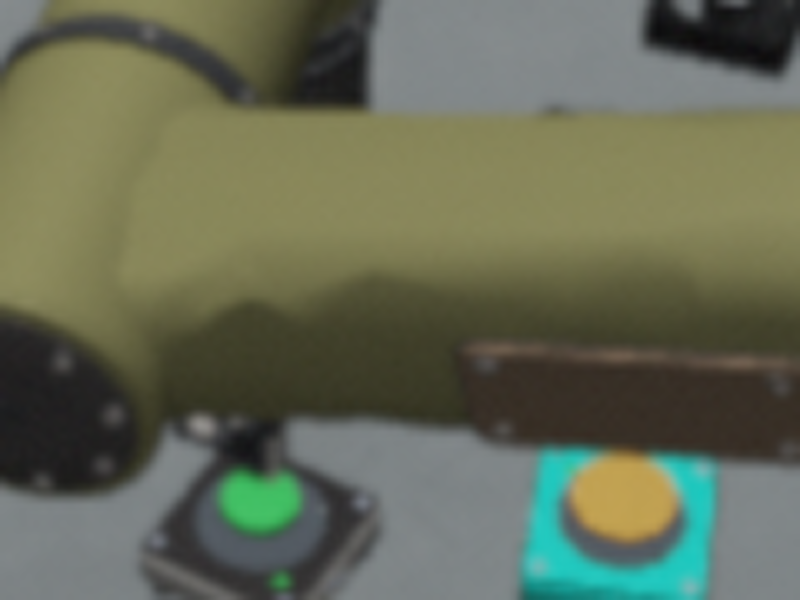

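The tips, at crop (265,465), are above the green button, whose centre is at crop (260,495). I'll descend to just above it, then press.

Emit:
send_rows(
  moves=[
    {"xyz": [-0.007,0.01,0.1],"rot": [0,0,0],"claw": 1},
    {"xyz": [-0.007,0.01,0.18],"rot": [0,0,0],"claw": 1},
    {"xyz": [-0.007,0.01,0.22],"rot": [0,0,0],"claw": 1},
    {"xyz": [-0.007,0.01,0.24],"rot": [0,0,0],"claw": 1},
    {"xyz": [-0.007,0.01,0.24],"rot": [0,0,0],"claw": 1},
    {"xyz": [-0.007,0.01,0.24],"rot": [0,0,0],"claw": 1},
  ],
)

```text
time_s: 7.05
tcp_pos: [0.4811, 0.0394, 0.0678]
tool_rot: [-3.141, -0.001, -2.785]
force: [-2.7, 0.5, 2.8]
grip_width: -0.0
grip_force: 1.5
```

Emit:
send_rows(
  moves=[
    {"xyz": [0,0,0.01],"rot": [0,0,0],"claw": 1},
    {"xyz": [0,0,0.02],"rot": [0,0,0],"claw": 1},
    {"xyz": [0,0,0.02],"rot": [0,0,0],"claw": 1},
    {"xyz": [0,0,0.02],"rot": [0,0,0],"claw": 1},
  ],
)

```text
time_s: 7.38
tcp_pos: [0.4813, 0.0395, 0.0658]
tool_rot: [-3.141, 0.0, -2.785]
force: [-2.1, -0.3, 4.7]
grip_width: 0.0002
grip_force: 2.4
```

Emit:
send_rows(
  moves=[
    {"xyz": [0,0,0.01],"rot": [0,0,0],"claw": 1},
    {"xyz": [0,0,0.015],"rot": [0,0,0],"claw": 1},
    {"xyz": [0,0,0.015],"rot": [0,0,0],"claw": 1},
    {"xyz": [0,0,0.015],"rot": [0,0,0],"claw": 1},
  ],
)

```text
time_s: 7.72
tcp_pos: [0.4813, 0.0395, 0.0648]
tool_rot: [-3.141, 0.0, -2.785]
force: [-5.8, 0.1, 8.6]
grip_width: -0.0001
grip_force: 4.0
```

Emit:
send_rows(
  moves=[
    {"xyz": [0,0,0],"rot": [0,0,0],"claw": 1},
    {"xyz": [0,0,0],"rot": [0,0,0],"claw": 1},
    {"xyz": [0,0,0],"rot": [0,0,0],"claw": 1},
  ],
)

```text
time_s: 7.97
tcp_pos: [0.4813, 0.0395, 0.0648]
tool_rot: [-3.141, 0.0, -2.785]
force: [-4.4, -0.4, 8.1]
grip_width: 0.0001
grip_force: 4.0
```

The button is at its stop: 8 N against 6 N for full travel, and z is steady. I'll lift straight up.

Emit:
send_rows(
  moves=[
    {"xyz": [0,0,-0.03],"rot": [0,0,0],"claw": 1},
    {"xyz": [0,0,-0.1],"rot": [0,0,0],"claw": 1},
    {"xyz": [0,0,-0.3],"rot": [0,0,0],"claw": 1},
    {"xyz": [0,0,-0.6],"rot": [0,0,0],"claw": 1},
    {"xyz": [0,0,-0.9],"rot": [0,0,0],"claw": 1},
  ],
)

```text
time_s: 8.38
tcp_pos: [0.4807, 0.0395, 0.1542]
tool_rot: [3.141, -0.002, -2.785]
force: [0.5, 0.2, 1.1]
grip_width: 0.0
grip_force: 0.0
```

Emit:
send_rows(
  moves=[
    {"xyz": [0,0,-0.3],"rot": [0,0,0],"claw": 1},
    {"xyz": [0,0,-0.5],"rot": [0,0,0],"claw": 1},
    {"xyz": [0,0,-0.55],"rot": [0,0,0],"claw": 1},
    {"xyz": [0,0,-0.55],"rot": [0,0,0],"claw": 1},
    {"xyz": [0,0,-0.55],"rot": [0,0,0],"claw": 1},
    {"xyz": [0,0,-0.55],"rot": [0,0,0],"claw": 1},
  ],
)

```text
time_s: 8.88
tcp_pos: [0.4806, 0.0396, 0.2072]
tool_rot: [3.141, -0.003, -2.785]
force: [0.9, -0.1, -0.0]
grip_width: -0.0002
grip_force: 0.0
```

Run:
```python
from h import *
s=read_state(); print(s['time_s'],s['tcp_pos'],s['force'])
save(snap('scene'),'pics/end.png')
```

```text
8.8833 [0.48063762 0.03961818 0.20718639] [ 0.91904305 -0.10256611 -0.03576101]
```

View pics/end.png

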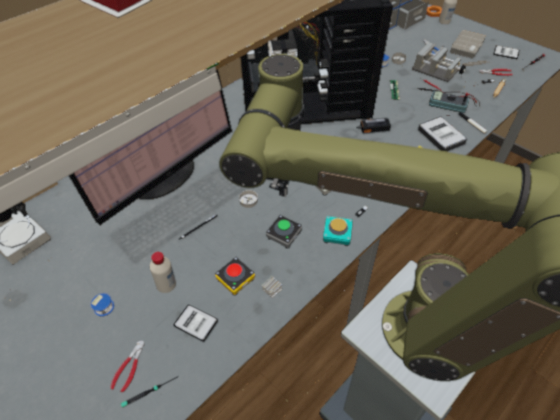

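The green unit (284,228), red unit (234,273) and turquoise unit (338,230) are where they were, and the gripper is clear above. I'll hand in.

```bash
python3 -c "
from h import *
print(sign_off())"
```

```text
the job is handed in; nothing more can be done
None
```

The job is handed in, with no verdict returned: the brass plate was pressed about 4 mm at 4–5 N for about 1.7 s, then the green button fully in and released, and the gripper withdrew straight up, leaving the fingertips about 13 cm above the unit tops, after 8.9 s.

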